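# Load and latch the sauce cup sealer

## Robot

A 6-joint arm with a two-finger parallel gripper is mounted at the origin on a cart in front of the work surface, level with it; the furniture and walls round the work are solid. World frame = base frame: x ahead of the robot, y to its left, z up, the work surface at z = 0. Lengths are in m, angles in rad, forces in N, time in s.
With the tool pointing down it reaches from about 0.25 to 0.775 m from the base axis. Payload 4 kg.
Tool frame: the origin (TCP) lies at the centre of the arm's flange, where the gripper is bolted on; the fingertips stand 199 mm ahead of it and the grasp point (between the pads) lies 180 mm ahead of it (robot.tcp_to_tips is the distance from the TCP to the fingertips, in m); z points along the fingers, y is the line along which they close (so a half turn about z gives the same grasp; the last joint's range is limited). The gripper opens to 94 mm and grips with 3 to 60 N. Pads are 16 mm wide; open, the fingers measure 119 mm over their backs; the gripper's body (75 mm by 177 mm) begins 78 mm behind the grasp point.
Start: joints at [-1.306, 0.087, 1.371, -0, 1.684, -0.103], TCP at [0.198, -0.513, 0.405] pointing down, gripper open.
Joint ranges: [-3.1, 3.1], [-0.76, 2.03], [0.27, 2.55], [-1.08, 4.22], [0.17, 2.65], [-2.57, 2.57]. Speed limits (rad/s): [2.79, 2.79, 3.14, 3.14, 3.14, 3.14].

## Interface

Orientations are given as [roll, pitch, yaw] about the fixed x, y, z axes, in that order (R = Rz(yaw) Ry(pitch) Rx(roll)).
In Python, from bench import telemetry, snapshot, ticket, robot gives the robot as it stands.
- The arm moves only by the tool apply_moves, never from a script. Its argument "moves" is a list that holds one entry, the list of rows, each a list of 5 numbers: the shift along the tool's x, y, z in units of 50 mm (1.0 is 50 mm), then the turn about the tool's z in units of 10 degrees (1.0 is 10 degrees), then the closure, from 0 (fully open) to 1 (shut). A call has 1 to 10 rows; each row is the pose to reach, as a shift and turn from the pose commanded when the call began, along the tool's axes at that moment; what a row does not reach only later rows make up. A row lasts 1/8 s, in which the tool goes at most 62.5 mm and 10.7 degrees, less where a joint would pass 70% of its speed; a pose out of reach is approached as far as the arm can. A call with a gripper value outside its range is refused whole. The fingers move at their own pace and stop on an object; the grip force is fixed at half the most. Time passes only in rows, so rows that repeat a pose let the fingers close. It gives the time, the measured TCP pose, the force, the opening and the grip force at its end, in the units of the state.
- telemetry.get_obs(): the state, without advancing time (a new reading comes with each control period).
- snapshot(name): name is "side" or "top" or "wrist"; returns a dict with "image" (420x560x3 uint8, red, green, blue), "fovy" (degrees; the focal length in pixels is half the picture's height over the tangent of half this angle, whatever the lens; pixels are square), "cx", "cy" (the principal point, pixels), "R" (3x3) and "t" (3): a world point X has camera coordinates R X + t. Camera axes: x right, y down, z forward; pixel columns grow to the right and rows downward; lengths in m; the calibration is good to about 2 mm. A picture is of the moment at which its call begins. There is no depth.
- ticket.close_job(): hands the job in; it is judged then, once.
The state is a dict: "time": time; "joint_positions": joint angles; "qvel": joint speeds; "joint_torque": joint torques, N m; "tool_pos": TCP position; "ee_rot": TCP orientation; "wrist_force": force on the tool from outside, world axes, zero at the start; "wrist_torque": the same for the moment, N m; "width": finger opening in m; "finger_force": force on a finger pad.
Only numpy, scipy, OpenCV 4.12 (cv2) and the standard library are available. Lean on these libraries where they do the work, as an engineer would, in place of code of your own. Each camera call takes 0.05 s, during which the arm holds its last target. There are 200 camera calls.

## Task

Stand the cup of dark red sauce and the cup of tan sauce upright in the two pockets of the cup sealer's carrier, one in each, in either order. Then push the carrier in until it latches, let go and make sure that it stays in, and last of all lower the sealer's hood until it is fully closed. Keep the sauce cups upright all the while, and leave the shakers, the empty cup and the bottles standing where they are.

Things in the scene. Friction and masses are not known exactly. Their poses are not given: they have to be found in the camera images.
- sealer: tabletop cup sealer of brushed steel, base 180 (x) x 230 (y) x 42 mm, its last 56 mm a grey housing 95 mm high. Origin: centre of its underside, on the worktop. x points from its front (carrier side, towards the robot) to its rear, y to its left, z up. It is fixed, but its place and yaw differ from start to start
- carrier (a joint): slide of the aluminium carrier (100 x 200 mm) along the sealer's +x: 0 = fully out (start), 0.085 m = latched, 0.099 = hard stop. Push-push latch: pushed past 0.093 (best to the stop) and released it comes back to 0.085 and stays; released short of 0.091 it springs right out; a second full push (past 0.093 to 0.096) unlatches it. A spring pushes out: a slow push takes 3 N at first, up to 9 N near the latch; drag 20 N per m/s
- pocket_left (a point): centre of the floor of the carrier's left (+y) round pocket, 54 mm above the worktop; moves with the carrier, sealer's axes. Pocket 55 mm in diameter, 12 mm deep, chamfered: the carrier's top face is 66 mm above the worktop. The pocket centres are 100 mm apart, the push tab's face 61 mm before them. The tapered cups stand loosely in the pockets
- pocket_right (a point): the same for the right (-y) pocket
- carrier_front (a point): middle of the front face of the carrier's upright black push tab at its front, sealer's axes (push along +x); moves with the carrier. The tab is 64 mm wide (y), its face spans 51 to 89 mm above the worktop, this point is at 75 mm
- hood (a joint): hinge of the white hood (140 mm from hinge to front edge, 206 mm wide) on the sealer's rear: 0 = closed, grows as it opens upward; starts open at 0.9 to 1.2 rad. A friction hinge holds it where it is left; 3 to 6 N near its front edge move it
- hood_hinge (a point): middle of the hood's hinge axis, at the rear, 107 mm above the worktop. The axis runs along the sealer's y; this frame turns with the hood (equal to the sealer's axes when closed)
- hood_edge (a point): point on the outer (upper) face of the hood, mid width, 120 mm from the hinge axis towards the front edge and 10 mm above the axis when closed; moves with the hood. Pushing here along the arc about the hinge (while open from the rear side, then downward) closes it. A black grip 100 mm wide stands on the front edge, 138 to 154 mm from the axis
- red_cup: clear portion cup full of dark red sauce, round, 62 mm across the rim and 44 mm across its base, 32 mm high, 35 g. Origin: centre of its underside, z up. Stands on the worktop at the robot's left, a salt shaker 16 to 27 mm beside it. Its yaw means nothing
- tan_cup: clear portion cup full of tan sauce, round, 62 mm across the rim (66 mm with the lip) and 44 mm across its base, 32 to 36 mm high, 35 g. Origin: centre of its underside, z up. Stands on the platform of the bench scale at the right, 49 mm above the worktop, a pepper shaker 16 to 25 mm beside it. Its yaw means nothing
- salt_shaker: white spice shaker with a grey cap, 54 mm in diameter, 86 mm high, beside the red sauce cup; origin: centre of its underside. Leave it alone
- pepper_shaker: dark spice shaker with a grey cap, 54 mm in diameter, 101 mm high, beside the tan sauce cup on the scale; origin: centre of its underside. Leave it alone
- empty_cup: empty clear portion cup, 63 mm across, 32 mm high, on the worktop at the left, nearer the robot than the red sauce cup; origin: centre of its underside. Not to be loaded, leave it alone
- soy_bottle: dark squeeze bottle with a red cap, 55 mm in diameter, 221 mm high, to the right of the sealer; origin: centre of its underside. Leave it alone
- chili_bottle: red squeeze bottle with a white cap, 55 mm in diameter, 221 mm high, farther right; origin: centre of its underside. Leave it alone
There are look-alikes about, which are no part of the job. What is shaped like the tan_cup but pink or yellow is not meant. What is shaped like the red_cup but yellow is not meant.

How it is judged:
On the way, in this order (a step that is already met when the one before it is completed fails the run):
1. both sauce cups stand in the carrier's pockets, released, with the carrier still out (((horizontal distance between red_cup and pocket_left below 0.009 m and z of red_cup in the frame of pocket_left between -0.006 and 0.006 m) or (horizontal distance between red_cup and pocket_right below 0.009 m and z of red_cup in the frame of pocket_right between -0.006 and 0.006 m)) and ((horizontal distance between tan_cup and pocket_left below 0.009 m and z of tan_cup in the frame of pocket_left between -0.006 and 0.006 m) or (horizontal distance between tan_cup and pocket_right below 0.009 m and z of tan_cup in the frame of pocket_right between -0.006 and 0.006 m)) and angle between each of red_cup, tan_cup's own z axis and vertical below 0.15 rad and contact force between the fingers and red_cup below 0.1 N and contact force between the fingers and tan_cup below 0.1 N and value of joint carrier below 0.02 m), for 0.2 s.
2. the carrier is latched in and stays there with nothing touching it, the hood still open (value of joint carrier between 0.08 and 0.09 m and contact force between each of the arm, the fingers and carrier below 0.1 N and value of joint hood above 0.5 rad), for 0.5 s.
3. the hood is closed (value of joint hood below 0.06 rad), for 0.2 s.
At the end, for the whole second after the job is handed in: The red and the tan sauce cup each stand upright (within 0.15 rad) on the floor of one of the carrier's two pockets (within 9 mm of its centre and 6 mm of its floor), at rest; the carrier is latched in (0.080 to 0.090 m); the hood is closed (under 0.06 rad) (value of joint carrier between 0.08 and 0.09 m and value of joint hood below 0.06 rad and ((horizontal distance between red_cup and pocket_left below 0.009 m and z of red_cup in the frame of pocket_left between -0.006 and 0.006 m) or (horizontal distance between red_cup and pocket_right below 0.009 m and z of red_cup in the frame of pocket_right between -0.006 and 0.006 m)) and ((horizontal distance between tan_cup and pocket_left below 0.009 m and z of tan_cup in the frame of pocket_left between -0.006 and 0.006 m) or (horizontal distance between tan_cup and pocket_right below 0.009 m and z of tan_cup in the frame of pocket_right between -0.006 and 0.006 m)) and angle between each of red_cup, tan_cup's own z axis and vertical below 0.15 rad and linear speed of each of red_cup, tan_cup below 0.02 m/s); the robot touches nothing.
It fails at once if a sauce cup is tipped more than 0.6 rad (angle between any of red_cup, tan_cup's own z axis and vertical above 0.6 rad).
It fails at once if a shaker, the empty cup or a bottle is moved more than 30 mm (distance of any of salt_shaker, pepper_shaker, empty_cup, soy_bottle, chili_bottle from where it was at the start of the episode above 0.03 m).
It fails at once if a shaker, the empty cup or a bottle is tipped more than 0.5 rad (angle between any of salt_shaker, pepper_shaker, empty_cup, soy_bottle, chili_bottle's own z axis and vertical above 0.5 rad).
It also fails if it takes over 72 s, if anything falls off the work surface, if the arm or the gripper's body presses on something with over 40 N, if the wrist force passes 120 N, or if a joint passes its speed limit or range.

## Working session

There is one attempt and no reset: what is moved stays moved. The work goes in short steps, Python scripts to look and compute and a tool call to move; the robot and the scene stay as the last step left them, time stands still between calls to the robot, and variables do not carry over. Pictures are saved under pics/ and viewed, at most 10 in all, crops included, and the job is handed in when it is done.

Besides the shell and the picture viewer there is one more tool, called after "Emit:" by a JSON object that holds its "method" and its "body", one argument or row to a line. apply_moves: Moves the arm, as the interface text tells. Its arguments: {"type":"object","properties":{"moves":{"type":"array","items":{"type":"array","items":{"type":"array","items":{"type":"number"}}}}},"required":["moves"]}

```bash
mkdir -p pics; ls; cat > h.py <<'E'
import numpy as np, cv2, pickle
from bench import telemetry, snapshot, ticket, robot
def snap(n,name):
    s=snapshot(n); cv2.imwrite(f'pics/{name}.png',cv2.cvtColor(s['image'],cv2.COLOR_RGB2BGR)); pickle.dump(s,open(f'pics/{name}.pkl','wb')); return s
def load(name): return pickle.load(open(f'pics/{name}.pkl','rb'))
def K(s):
    f=210/np.tan(np.radians(s['fovy'])/2); return np.array([[f,0,s['cx']],[0,f,s['cy']],[0,0,1.]])
def ray(s,u,v,z):
    R=np.array(s['R']);t=np.array(s['t']);c=-R.T@t;d=R.T@np.linalg.inv(K(s))@[u,v,1.]
    return c+d*(z-c[2])/d[2]
def proj(s,X):
    p=(np.array(s['R'])@np.atleast_2d(X).T).T+np.array(s['t']);q=(K(s)@p.T).T;return q[:,:2]/q[:,2:]
E
python3 - <<'E'
from h import *
a=snap('top','top0');b=snap('side','side0')
for s in (a,b): print(s.keys(),s['fovy'],s['cx'],s['cy'],-np.array(s['R']).T@s['t'],np.array(s['R']).round(2).tolist(), s.get('lens'))
print(telemetry.get_obs())
E
```

```text
pics
dict_keys(['image', 'fovy', 'cx', 'cy', 'R', 't']) 55.96314434705681 279.73685605333213 205.49078483714237 [0.38560682 0.05165947 1.12892027] [[0.03, -1.0, 0.01], [-0.99, -0.03, -0.17], [0.17, -0.0, -0.99]] None
dict_keys(['image', 'fovy', 'cx', 'cy', 'R', 't']) 44.79043547471294 280.3776185798612 207.9473891417166 [ 0.10756797 -1.09201739  1.21713155] [[0.93, -0.36, 0.01], [-0.24, -0.63, -0.74], [0.27, 0.69, -0.67]] None
{'time': 0.1, 'joint_positions': array([-1.30610422e+00,  8.78786013e-02,  1.37209115e+00, -8.19817468e-06,
        1.68363913e+00, -1.03111579e-01]), 'qvel': array([-0.00026468, -0.0030964 , -0.00505103, -0.00032726,  0.00189634,
        0.00067763]), 'joint_torque': array([ 1.97215682e-03, -3.41254056e+01, -3.03300977e+01,  7.21287285e-02,
        3.04567243e-02, -9.92369451e-05]), 'tool_pos': array([ 0.19772225, -0.51311626,  0.40362828]), 'ee_rot': array([-3.13958630e+00, -1.99422934e-04,  3.67802575e-01]), 'wrist_force': array([-0.09764064,  0.5511284 ,  0.36735128]), 'wrist_torque': array([0.00943074, 0.00398841, 0.04980713]), 'finger_force': 0.0, 'width': 0.09383594486509435}
```

View pics/top0.png

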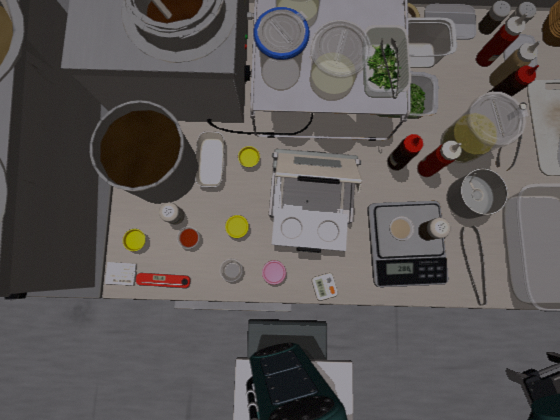

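View pics/side0.png

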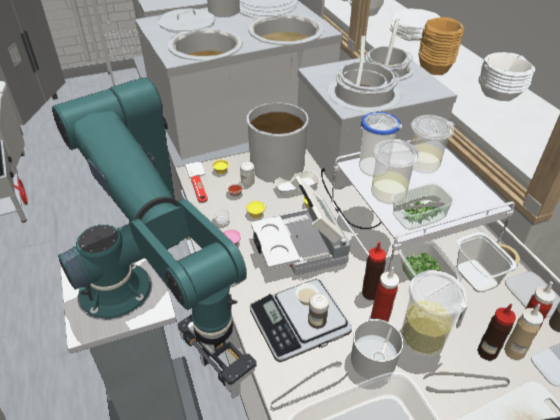

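Top view: red sauce cup at (189,239) with the salt shaker at (170,212). Yellow look-alikes are at (135,240), (237,227) and (250,157), pink at (274,272), the empty cup at (232,271). The tan cup is at (401,229) on the scale, beside the pepper shaker at (436,229). The pockets are at about (292,228) and (327,231). I'll confirm in an enlarged crop.

```bash
python3 - <<'E'
from h import *
s=load('top0');im=cv2.imread('pics/top0.png')
c=cv2.resize(im[145:295,150:460],None,fx=2.58,fy=2.58,interpolation=cv2.INTER_CUBIC);cv2.imwrite('pics/crop1.png',c)
hsv=cv2.cvtColor(im,cv2.COLOR_BGR2HSV)
def near(u,v,r=18):
    m=np.zeros(im.shape[:2],np.uint8);cv2.circle(m,(u,v),r,255,-1);return m
print('hsv red',hsv[239,189],'tan',hsv[229,401],'scale',hsv[215,390])
red=((hsv[...,0]<10)|(hsv[...,0]>170))&(hsv[...,1]>130)&(near(189,239)>0)
tan=(hsv[...,1]>hsv[215,390][1]+25)&(near(401,229)>0)
for n,m,z in(('red',red,.028),('tan',tan,.049+.028)):
    v,u=np.nonzero(m);print(n,len(u),u.mean(),v.mean(),np.ptp(u),np.ptp(v),ray(s,u.mean(),v.mean(),z))
for n,u,v,z in(('pL',292,228,.066),('pR',327,231,.066),('salt cap',170,212,.086),('pepper cap',440,229,.15)):print(n,ray(s,u,v,z))
E
```

```text
hsv red [  7 246 109] tan [ 17  70 131] scale [135   4 117]
red 257 188.4863813229572 237.4046692607004 17 17 [0.47376474 0.29961885 0.028     ]
tan 300 400.07 228.51666666666668 28 19 [ 0.50924893 -0.27546991  0.077     ]
pL [0.50381482 0.01363266 0.066     ]
pR [ 0.49830722 -0.08104017  0.066     ]
salt cap [0.53534222 0.34008458 0.086     ]
pepper cap [ 0.50222998 -0.35253447  0.15      ]
```

View pics/crop1.png

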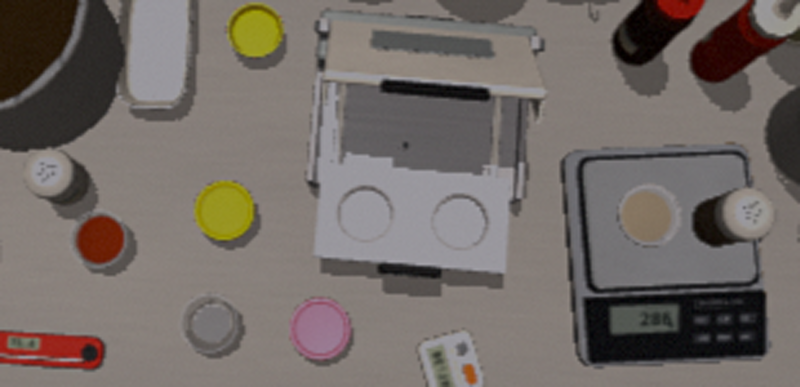

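The crop confirms them: red sauce at (189,238), the only red one, beside the white shaker. Tan at (401,228), on the scale beside pepper. Next, the sealer geometry and refined circle centres.

```bash
python3 - <<'E'
from h import *
s=load('top0');im=cv2.imread('pics/top0.png',0)
k=6
def circ(u,v,z,rm):
    w=22;p=cv2.resize(im[v-w:v+w,u-w:u+w],None,fx=k,fy=k,interpolation=cv2.INTER_CUBIC)
    f=K(s)[0,0]/(1.129-z);r=rm*f*k
    c=cv2.HoughCircles(cv2.GaussianBlur(p,(9,9),0),cv2.HOUGH_GRADIENT_ALT,1.5,20,param1=60,param2=.3,minRadius=int(r*.8),maxRadius=int(r*1.2))
    if c is None: c=cv2.HoughCircles(cv2.GaussianBlur(p,(9,9),0),cv2.HOUGH_GRADIENT,1,200,param1=50,param2=8,minRadius=int(r*.85),maxRadius=int(r*1.15))
    for q in c.reshape(-1,c.shape[-1])[:2]:
        U=u-w+(q[0]+.5)/k-.5;V=v-w+(q[1]+.5)/k-.5
        print((u,v),'->',U.round(1),V.round(1),'r mm',q[2]/k/f*1000,ray(s,U,V,z).round(4))
circ(189,238,.031,.031);circ(401,228,.083,.032);circ(292,228,.066,.0275);circ(328,231,.066,.0275);circ(232,271,.031,.0315)
C=lambda x,y:(150+(x+.5)/2.58-.5,145+(y+.5)/2.58-.5)
for n,x,y,z in[('hingeL',324,25,.107),('hingeR',537,43,.107),('gripL',383,80,.235),('gripR',489,91,.235),('tabL',380,275,.07),('tabR',440,279,.07),('carFL',314,255,.066),('carFR',505,273,.066),('carBL',327,156,.066),('carBR',512,173,.066),('salt',50,175,.086),('pepper',748,213,.150),('soy',680,5,.21)]:
    print(n,ray(s,*C(x,y),z).round(4))
E
```

```text
(189, 238) -> 188.1 237.6 r mm 26.02198969766192 [0.473 0.3   0.031]
(401, 228) -> 402.1 227.6 r mm 31.164583730016524 [ 0.5112 -0.279   0.083 ]
(292, 228) -> 291.6 227.6 r mm 29.445093427944126 [0.5049 0.0148 0.066 ]
(292, 228) -> 291.6 227.6 r mm 25.121002878093137 [0.5049 0.0148 0.066 ]
(328, 231) -> 328.1 229.6 r mm 27.461709963254048 [ 0.5022 -0.0839  0.066 ]
(232, 271) -> 230.1 270.1 r mm 28.181757181972237 [0.3872 0.1794 0.031 ]
hingeL [0.6961 0.0642 0.107 ]
hingeR [ 0.6832 -0.1572  0.107 ]
gripL [0.6075 0.0081 0.235 ]
gripR [ 0.6    -0.0875  0.235 ]
tabL [ 0.4414 -0.0009  0.07  ]
tabR [ 0.439  -0.0629  0.07  ]
carFL [0.4604 0.068  0.066 ]
carFR [ 0.4472 -0.1308  0.066 ]
carBL [0.5652 0.0574 0.066 ]
carBR [ 0.5525 -0.1383  0.066 ]
salt [0.5339 0.3424 0.086 ]
pepper [ 0.5066 -0.3518  0.15  ]
soy [ 0.6941 -0.2709  0.21  ]
```

Emit:
{"method": "apply_moves", "body": {
  "moves": [
    [[0.9,-0.25,0,-0.8,0],[1.8,-0.5,0,-1.7,0],[2.8,-0.8,0,-2.6,0],[3.7,-1.05,0,-3.5,0],[4.6,-1.3,0,-4.4,0],[5.6,-1.57,0,-5.2,0],[6.6,-1.85,0,-6.0,0],[7.5,-2.1,0,-6.9,0],[7.5,-2.1,0,-6.9,0],[7.5,-2.1,0,-6.9,0]]
  ]
}}

```text
time: 1.35
tool_pos: [0.5097, -0.2806, 0.4041]
ee_rot: [-3.14, 0.0, 1.571]
wrist_force: [-0.3, 0.1, 0.0]
width: 0.0938
finger_force: 0.0
```

```bash
cat >> h.py <<'E'
def go(cmd,yawc,tgt,yawt):
    "cmd, tgt: TCP world; -> units (x,y,z,turn)"
    d=np.array(tgt)-cmd;c,n=np.cos(yawc),np.sin(yawc)
    return np.round([(c*d[0]+n*d[1])/.05,(n*d[0]-c*d[1])/.05,-d[2]/.05,-np.degrees(yawt-yawc)/10],3)
E
python3 - <<'E'
from h import *
o=telemetry.get_obs();print(o['time'],o['tool_pos'],o['ee_rot'],o['joint_positions'])
s=snap('wrist','w1');print(s['fovy'],-np.array(s['R']).T@s['t'],np.array(s['R']).round(2).tolist())
print('tan',proj(s,[[.511,-.279,.083],[.5066,-.3518,.15],[.5066,.0146,.066],[.5004,-.0852,.066]]))
E
```

```text
1.35 [ 0.50965418 -0.28062635  0.40410262] [-3.14013764e+00  1.34696678e-05  1.57103796e+00] [-6.00539284e-01  1.58795995e-01  1.29253103e+00 -8.39713556e-04
  1.69145820e+00 -6.00881483e-01]
66.41056970731263 [ 0.51003579 -0.20158493  0.38327848] [[1.0, 0.0, -0.0], [0.0, -0.96, 0.27], [-0.0, -0.27, -0.96]]
tan [[ 280.15147429  202.65205085]
 [ 274.89753936  308.18308747]
 [ 275.04372914 -172.38914528]
 [ 268.08010896  -22.18876222]]
```

View pics/w1.png

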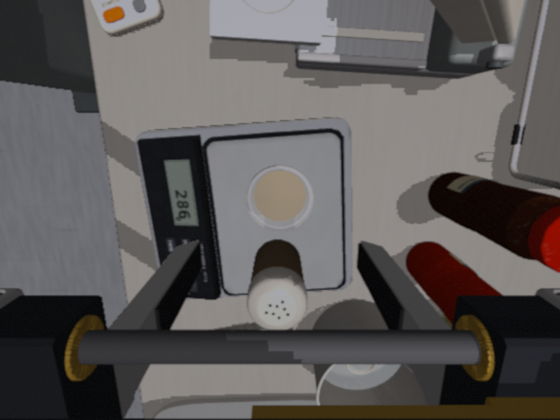

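Wrist view: tan rim centred at about (280,197), pepper cap at (277,307). The fingers straddle along x, clear of the shaker.

```bash
python3 - <<'E'
from h import *
s=load('w1');im=cv2.imread('pics/w1.png')
p=cv2.cvtColor(im,cv2.COLOR_BGR2GRAY)
c=cv2.HoughCircles(cv2.GaussianBlur(p[150:250,230:330],(3,3),0),cv2.HOUGH_GRADIENT,1,60,param1=80,param2=10,minRadius=26,maxRadius=40)
print(c,K(s)[0,0])
for q in c[0][:2]: print(ray(s,q[0]+230,q[1]+150,.082), q[2]*.3/K(s)[0,0])
print(ray(s,280,197,.082),ray(s,277,307,.149))
for u,v in((248,197),(312,197),(280,165),(280,229)):print(ray(s,u,v,.082))
E
```

```text
[[[50.5 48.5 32.6]]] 320.8490423812667
[ 0.5113326  -0.27511651  0.082     ] 0.030481623570967568
[ 0.51084718 -0.27362831  0.082     ] [ 0.50833175 -0.3513264   0.149     ]
[ 0.47997419 -0.27365791  0.082     ]
[ 0.54171662 -0.27359871  0.082     ]
[ 0.51079688 -0.2427673   0.082     ]
[ 0.51090036 -0.30625013  0.082     ]
```

Emit:
{"method": "apply_moves", "body": {
  "moves": [
    [[0.1,0.02,0.6,0,0],[0.1,0.02,1.5,0,0],[0.1,0.02,2.3,0,0],[0.1,0.02,2.7,0,0],[0.1,0.02,2.8,0,0],[0.1,0.02,2.8,0,0.2],[0.1,0.02,2.8,0,0.5],[0.1,0.02,2.8,0,1],[0.1,0.02,2.8,0,1],[0.1,0.02,2.8,0,1]]
  ]
}}

```text
time: 2.65
tool_pos: [0.5111, -0.2755, 0.2657]
ee_rot: [3.141, 0.001, 1.572]
wrist_force: [-1.6, -0.6, 3.4]
width: 0.0599
finger_force: 30.0
```

Emit:
{"method": "apply_moves", "body": {
  "moves": [
    [[0,0,-0.4,0,1],[0.1,0,-1.2,0,1],[0.5,-0.2,-1.6,0.8,1],[1.0,-0.4,-1.6,1.7,1],[1.4,-0.5,-1.6,2.6,1],[1.6,-0.5,-1.6,3.5,1],[1.8,-0.5,-1.6,4.4,1],[1.9,-0.5,-1.6,5.3,1],[2.0,-0.5,-1.6,6.3,1],[2.0,-0.5,-1.6,7.3,1]]
  ]
}}

```text
time: 3.9
tool_pos: [0.4858, -0.1749, 0.3443]
ee_rot: [-3.141, 0.0, 0.293]
wrist_force: [-0.5, 1.4, -1.0]
width: 0.0599
finger_force: 30.0
```

Emit:
{"method": "apply_moves", "body": {
  "moves": [
    [[-0.2,-0.7,0,0.8,1],[-0.4,-1.6,0,1.6,1],[-0.5,-2.5,0,2.05,1],[-0.54,-3.0,0,2.05,1],[-0.54,-3.1,0,2.05,1],[-0.54,-3.1,0,2.05,1]]
  ]
}}

```text
time: 4.65
tool_pos: [0.4147, -0.0354, 0.3446]
ee_rot: [3.141, -0.0, -0.059]
wrist_force: [0.1, -0.3, -0.8]
width: 0.0605
finger_force: 30.0
```

```bash
python3 - <<'E'
from h import *
o=telemetry.get_obs();print(o['time'],o['tool_pos'],o['ee_rot'])
s=snap('wrist','w2')
print(proj(s,[[.5066,.0146,.066],[.5004,-.0852,.066],[.44,-.032,.075]]))
E
```

```text
4.65 [ 0.41465805 -0.03535394  0.3446419 ] [ 3.14101540e+00 -3.86617886e-04 -5.93502377e-02]
[[206.88370748 106.93267217]
 [337.42164089 107.37413276]
 [272.96165072 190.90072472]]
```

View pics/w2.png

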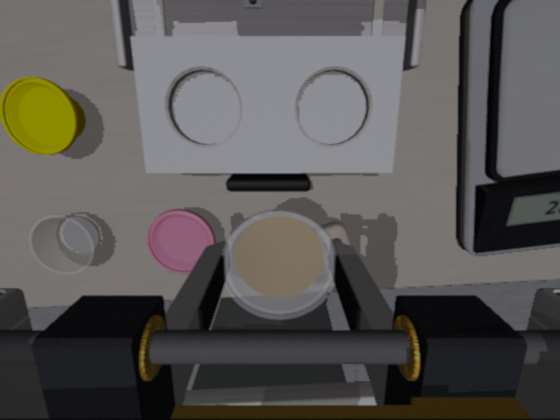

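Wrist view: the tan cup is held upright between the fingers. Pockets are at about (205,106) and (333,106), and the carrier edges are parallel to the image rows, so the yaw of -0.06 is right.

```bash
python3 - <<'E'
from h import *
s=load('w2');p=cv2.cvtColor(cv2.imread('pics/w2.png'),cv2.COLOR_BGR2GRAY)
P=[]
for u,v in((205,106),(333,106)):
    c=cv2.HoughCircles(cv2.GaussianBlur(p[v-50:v+50,u-50:u+50],(3,3),0),cv2.HOUGH_GRADIENT,1,60,param1=60,param2=10,minRadius=28,maxRadius=42)[0][0]
    X=ray(s,c[0]+u-50,c[1]+v-50,.066);P.append(X);print(c+[u-50,v-50,0],X)
print(np.linalg.norm(P[0]-P[1]),(P[0]+P[1])/2)
a,b=ray(s,138,38,.066),ray(s,402,39,.066);c,d=ray(s,146,172,.066),ray(s,394,172,.066)
print(a,b,c,d,(a+b+c+d)/4,[np.arctan2(-(q-w)[0],(q-w)[1]) for q,w in((a,b),(c,d),P)])
print('tab',ray(s,268,183,.089)); print('cup rim',ray(s,279,263,.344-.215+.033))
cur=np.array([.415,-.035,.345])
E
```

```text
[206.5 106.5  35.5] [0.50693127 0.01485554 0.066     ]
[331.5        105.5         36.40000153] [ 0.50203496 -0.08069033  0.066     ]
0.09567125265370369 [ 0.50448311 -0.0329174   0.066     ]
[0.55696102 0.05880901 0.066     ] [ 0.545057   -0.13250994  0.066     ] [0.45966399 0.06966496 0.066     ] [ 0.44786329 -0.13035652  0.066     ] [ 0.50238632 -0.03359812  0.066     ] [np.float64(-0.06214069403984233), np.float64(-0.05892885754391253), np.float64(-0.05120083462191837)]
tab [ 0.44922888 -0.02914643  0.089     ]
cup rim [ 0.41823709 -0.03547338  0.162     ]
```

Emit:
{"method": "apply_moves", "body": {
  "moves": [
    [[0,0,0,-1,1],[0,0,0,-2,1],[0,0,0,-3,1],[0,0,0,-4,1],[0,0,0,-5,1],[0,0,0,-6,1],[0,0,0,-7,1],[0,0,0,-8,1],[0,0,0,-9,1],[0,0,0,-9,1]]
  ]
}}

```text
time: 5.95
tool_pos: [0.4149, -0.0361, 0.3445]
ee_rot: [-3.141, 0.0, 1.507]
wrist_force: [-0.5, 0.0, -0.2]
width: 0.0604
finger_force: 30.0
```

Emit:
{"method": "apply_moves", "body": {
  "moves": [
    [[0,0,0,-1,1],[0,0,0,-2,1],[0,0.2,0,-3,1],[-0.1,0.4,0,-4,1],[-0.25,0.7,0,-5,1],[-0.4,1.0,0,-6,1],[-0.6,1.3,0,-7,1],[-0.8,1.6,0,-8,1],[-0.86,1.75,0.2,-9,1],[-0.86,1.76,0.4,-9,1]]
  ]
}}

```text
time: 7.2
tool_pos: [0.5003, -0.0842, 0.324]
ee_rot: [-3.142, -0.0, 3.076]
wrist_force: [-0.7, -0.2, -0.5]
width: 0.0603
finger_force: 30.0
```

```bash
python3 - <<'E'
from h import *
o=telemetry.get_obs();print(o['time'],o['tool_pos'],o['ee_rot'])
snap('wrist','w3')
E
```

```text
7.2 [ 0.50029091 -0.08421538  0.32399279] [-3.14150945e+00 -3.26473979e-04  3.07624938e+00]
```

View pics/w3.png

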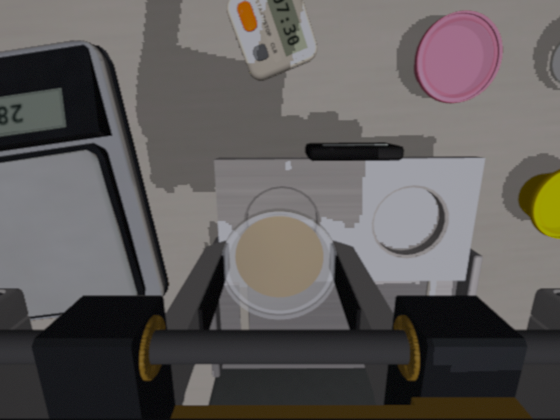

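The cup is held above the right pocket. The pocket's top arc shows at (281,187), so its centre is near (281,222). The left pocket is at (408,220).

```bash
python3 - <<'E'
from h import *
s=load('w3')
for z in(.054,.066):print(z,ray(s,281.5,187,z),ray(s,247,215,z),ray(s,317,215,z))
for u,v in((281.5,222),(408,220)):print(ray(s,u,v,.066))
for p in((.5003,-.0842,.066),(.5063,.0156,.066)):print(proj(s,[p]))
print('cup rim',ray(s,280,258,.324-.2167+.034))
E
```

```text
0.054 [ 0.47364753 -0.08032178  0.054     ] [ 0.49491473 -0.10968341  0.054     ] [ 0.49859008 -0.05305234  0.054     ]
0.066 [ 0.47116201 -0.08025308  0.066     ] [ 0.49140507 -0.10820079  0.066     ] [ 0.49490343 -0.05429681  0.066     ]
[ 0.49879175 -0.0819894   0.066     ]
[0.50351641 0.01595304 0.066     ]
[[278.78532852 224.0173928 ]]
[[407.38616397 223.43583355]]
cup rim [ 0.49503061 -0.08312493  0.1413    ]
```

Emit:
{"method": "apply_moves", "body": {
  "moves": [
    [[-0.03,0.03,0.3,0,1],[-0.03,0.03,0.6,0,1],[-0.03,0.03,0.8,0,1],[-0.03,0.03,0.95,0,1],[-0.03,0.03,1.0,0,1],[-0.03,0.03,1.04,0,1],[-0.03,0.03,1.06,0,1],[-0.03,0.03,1.06,0,1]]
  ]
}}

```text
time: 8.25
tool_pos: [0.5014, -0.082, 0.2719]
ee_rot: [-3.141, 0.0, 3.082]
wrist_force: [0.1, -0.7, -0.4]
width: 0.0607
finger_force: 30.0
```

Emit:
{"method": "apply_moves", "body": {
  "moves": [
    [[0,0,0.02,0,1],[0,0,0.03,0,1],[0,0,0.03,0,0.3],[0,0,0.03,0,0.2],[0,0,0.03,0,0.1],[0,0,-0.3,0,0.1],[0,0,-1.0,0,0.1],[0,0,-1.8,0,0],[0,0,-2.4,0,0],[0,0,-2.4,0,0]]
  ]
}}

```text
time: 9.5
tool_pos: [0.5017, -0.082, 0.3959]
ee_rot: [-3.14, 0.008, 3.082]
wrist_force: [-0.6, 0.2, -0.2]
width: 0.0941
finger_force: 0.0
```

```bash
python3 - <<'E'
from h import *
o=telemetry.get_obs();print(o['time'],o['tool_pos'],o['ee_rot'],o['width'])
s=snap('wrist','w4');snap('top','top4')
print(proj(s,[[.5003,-.0828,.088],[.5063,.0165,.066]]))
a=cv2.imread('pics/w4.png');b=cv2.imread('pics/top4.png')[190:270,250:370]
b=cv2.resize(b,None,fx=2,fy=5.25*0+2);a2=a.copy();a2[-160:,-240:]=b;cv2.imwrite('pics/v4.png',a2)
E
```

```text
9.5 [ 0.50169816 -0.08204863  0.39587465] [-3.13978808  0.00788198  3.08186199] 0.09408268861506917
[[278.47488336 203.07160251]
 [379.08990391 197.45532872]]
```

View pics/v4.png

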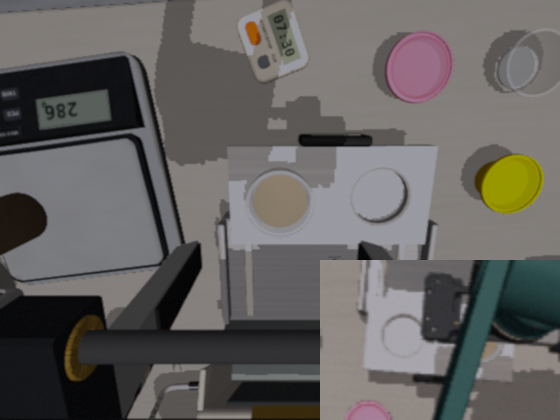

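The tan cup stands centred and upright in the right pocket at (280,202). Now the red cup.

Emit:
{"method": "apply_moves", "body": {
  "moves": [
    [[0.1,0.6,0,0,0],[0.3,1.7,0,-0.4,0],[0.4,2.8,0,-0.9,0],[0.6,3.9,0,-1.5,0],[0.7,5.0,0,-2.1,0],[0.85,6.1,0,-2.7,0],[1.0,7.0,0,-3.3,0],[1.04,7.5,0,-3.8,0],[1.04,7.6,0,-3.8,0],[1.04,7.6,0,-3.8,0]]
  ]
}}

```text
time: 10.85
tool_pos: [0.4721, 0.3, 0.3902]
ee_rot: [-3.141, -0.003, -2.539]
wrist_force: [0.4, -0.4, 0.7]
width: 0.0935
finger_force: 0.0
```

```bash
python3 - <<'E'
from h import *
o=telemetry.get_obs();print(o['time'],o['tool_pos'],o['ee_rot'],o['width'])
s=snap('wrist','w5');print(proj(s,[[.473,.3,.031],[.534,.341,.086]]))
im=cv2.imread('pics/w5.png');u,v=np.rint(proj(s,[[.473,.3,.031]])[0]).astype(int)
hsv=cv2.cvtColor(im,cv2.COLOR_BGR2HSV)
m=((hsv[...,0]<10)|(hsv[...,0]>172))&(hsv[...,1]>150);m[:v-50]=0;m[v+50:]=0;m[:,:u-50]=0;m[:,u+50:]=0
y,x=np.nonzero(m);print('red',len(x),x.mean(),y.mean(),ray(s,x.mean(),y.mean(),.028))
c=cv2.HoughCircles(cv2.GaussianBlur(cv2.cvtColor(im,cv2.COLOR_BGR2GRAY)[v-45:v+45,u-45:u+45],(3,3),0),cv2.HOUGH_GRADIENT,1,60,param1=60,param2=9,minRadius=22,maxRadius=34)
for q in c[0][:2]:print(q+[u-45,v-45,0],ray(s,q[0]+u-45,q[1]+v-45,.031))
E
```

```text
10.85 [0.47213689 0.30004994 0.39023248] [-3.14132567e+00 -2.82101286e-03 -2.53944528e+00] 0.093458080016719
[[278.88667176 196.00546314]
 [278.00862334 281.94143078]]
red 1579 280.09499683343887 196.15136162127928 [0.47296591 0.30157413 0.028     ]
[280.5        185.5         26.29999924] [0.46248788 0.29487101 0.031     ]
```

View pics/w5.png

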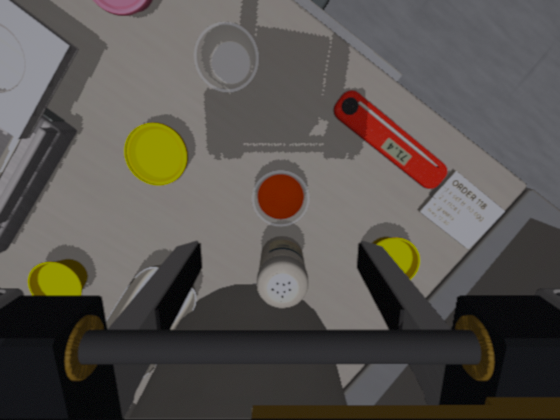

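Sauce centre at (280,196) gives (0.473, 0.301), agreeing with the top view. The salt cap at (281,285) lies clear of the finger line. Descending.

Emit:
{"method": "apply_moves", "body": {
  "moves": [
    [[-0.03,0,0.7,0,0],[-0.03,0,1.5,0,0],[-0.03,0,2.3,0,0],[-0.03,0,2.9,0,0],[-0.03,0,3.1,0,0],[-0.03,0,3.1,0,0],[-0.03,0,3.1,0,0]]
  ]
}}

```text
time: 11.78
tool_pos: [0.4741, 0.3013, 0.2385]
ee_rot: [-3.141, 0.003, -2.539]
wrist_force: [0.4, -0.0, -0.2]
width: 0.0942
finger_force: 0.0
```

Emit:
{"method": "apply_moves", "body": {
  "moves": [
    [[0.02,0,0.2,0,0],[0.02,0,0.4,0,0],[0.02,0,0.45,0,0],[0.02,0,0.45,0,0.2],[0.02,0,0.45,0,0.5],[0.02,0,0.45,0,1],[0.02,0,0.45,0,1],[0.02,0,0.45,0,1]]
  ]
}}

```text
time: 12.78
tool_pos: [0.4727, 0.3008, 0.2145]
ee_rot: [-3.141, 0.001, -2.538]
wrist_force: [-0.4, 0.3, 0.5]
width: 0.0606
finger_force: 30.0
```

Emit:
{"method": "apply_moves", "body": {
  "moves": [
    [[0,0,-0.5,0,1],[0,0,-1.4,0,1],[0.2,-0.4,-2.2,0,1],[0.6,-1.2,-2.6,0.6,1],[1.1,-2.1,-2.6,1.3,1],[1.6,-3.0,-2.6,2.0,1],[2.1,-4.0,-2.6,2.8,1],[2.5,-4.8,-2.5,3.5,1],[2.65,-5.07,-2.3,3.8,1],[2.65,-5.07,-2.2,3.8,1]]
  ]
}}

```text
time: 14.02
tool_pos: [0.5071, 0.0165, 0.323]
ee_rot: [3.141, -0.002, 3.081]
wrist_force: [0.1, 0.7, 0.2]
width: 0.0602
finger_force: 30.0
```

```bash
python3 - <<'E'
from h import *
o=telemetry.get_obs();print(o['time'],o['tool_pos'],o['ee_rot'],o['width'])
s=snap('wrist','w6');print(proj(s,[[.5063,.016,.066],[.5003,-.083,.087]]))
E
```

```text
14.025 [0.50708182 0.01649873 0.32299345] [ 3.14089488e+00 -1.84090269e-03  3.08099195e+00] 0.060235200747304915
[[277.79070839 223.91760594]
 [138.26362259 233.11358285]]
```

View pics/w6.png

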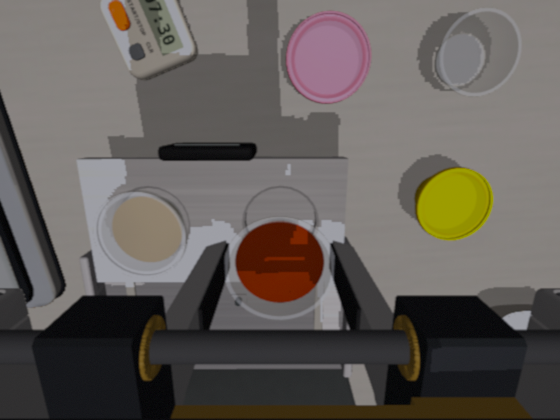

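The red cup is held upright over the left pocket, whose arc top is at (281,187), with tan in place at (143,232). Lowering.

Emit:
{"method": "apply_moves", "body": {
  "moves": [
    [[0,0.03,0.3,0,1],[0,0.03,0.6,0,1],[0,0.03,0.8,0,1],[0,0.03,0.95,0,1],[0,0.03,1.0,0,1],[0,0.03,1.04,0,1],[0,0.03,1.06,0,1],[0,0.03,1.06,0,1]]
  ]
}}

```text
time: 15.08
tool_pos: [0.5075, 0.0183, 0.2714]
ee_rot: [-3.142, 0.001, 3.082]
wrist_force: [1.0, 0.5, -0.4]
width: 0.0602
finger_force: 30.0
```

Emit:
{"method": "apply_moves", "body": {
  "moves": [
    [[0,0,0.03,0,1],[0,0,0.05,0,1],[0,0,0.05,0,1],[0,0,0.05,0,0.3],[0,0,0.05,0,0.2],[0,0,0.05,0,0.18],[0,0,-0.3,0,0.18],[0,0,-1.0,0,0.18],[0.2,0,-1.8,0,0.18],[0.5,0,-2.2,0,0.18]]
  ]
}}

```text
time: 16.32
tool_pos: [0.4826, 0.0198, 0.3854]
ee_rot: [-3.141, 0.006, 3.082]
wrist_force: [0.2, -0.0, -0.4]
width: 0.0771
finger_force: 0.0
```

```bash
python3 - <<'E'
from h import *
o=telemetry.get_obs();print(o['time'],o['tool_pos'],o['ee_rot'],o['width'])
s=snap('wrist','w7');print(proj(s,[[.5063,.016,.066],[.5003,-.083,.087]]))
b=snap('side','side7');im=cv2.imread('pics/w7.png');c=cv2.imread('pics/side7.png')
c=cv2.resize(c[170:290,220:380],None,fx=1.75,fy=1.75)
o=np.zeros((420,560,3),np.uint8);o[:]=im;o[-c.shape[0]:,:c.shape[1]]=c;cv2.imwrite('pics/v7.png',o)
E
```

```text
16.325 [0.48255342 0.01978761 0.38538644] [-3.14138879  0.00591664  3.08177009] 0.07706799856219325
[[276.43732332 225.53198788]
 [168.21561562 232.83145115]]
```

View pics/v7.png

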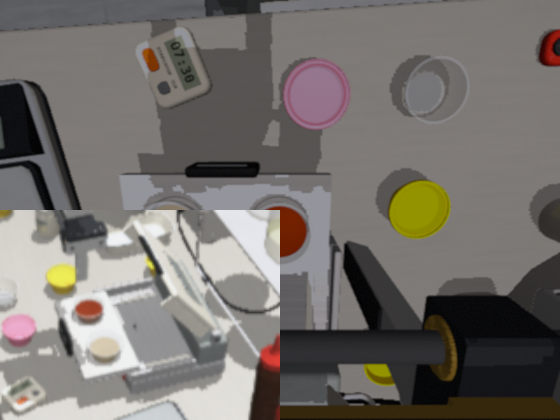

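Both cups sit upright in their pockets: (285,230) in the wrist view, both also visible in the side inset. Moving in front of the tab with the fingers closed.

Emit:
{"method": "apply_moves", "body": {
  "moves": [
    [[0.4,-0.25,0,0,0.4],[1.0,-0.6,0,0,0.8],[1.5,-0.9,0.1,0,1],[1.65,-1.04,0.5,0,1],[1.65,-1.04,1.2,0,1],[1.65,-1.04,1.9,0,1],[1.65,-1.04,2.4,0,1],[1.65,-1.04,2.46,0,1],[1.65,-1.04,2.46,0,1]]
  ]
}}

```text
time: 17.55
tool_pos: [0.3973, -0.0272, 0.2586]
ee_rot: [-3.141, 0.0, 3.082]
wrist_force: [0.2, -0.3, 0.6]
width: 0.0008
finger_force: 0.0
```

Emit:
{"method": "apply_moves", "body": {
  "moves": [
    [[-0.3,0,0,0,1],[-0.55,0,0,0,1],[-0.75,0,0,0,1],[-0.95,0,0,0,1],[-1.2,0,0,0,1],[-1.45,0,0,0,1],[-1.7,0,0,0,1],[-1.95,0,0,0,1],[-2.15,0,0,0,1],[-2.35,0,0,0,1]]
  ]
}}

```text
time: 18.8
tool_pos: [0.5139, -0.0341, 0.2581]
ee_rot: [-3.141, -0.005, 3.082]
wrist_force: [-6.3, 0.4, 5.6]
width: 0.0008
finger_force: 3.6
```

Emit:
{"method": "apply_moves", "body": {
  "moves": [
    [[-0.1,0,0,0,1],[-0.2,0,0,0,1],[-0.28,0,0,0,1],[-0.36,0,0,0,1],[-0.36,0,0,0,1],[-0.36,0,0,0,1]]
  ]
}}

```text
time: 19.55
tool_pos: [0.5317, -0.0352, 0.2581]
ee_rot: [-3.142, -0.004, 3.082]
wrist_force: [-6.9, -0.1, 5.7]
width: 0.0002
finger_force: 3.5
```

Emit:
{"method": "apply_moves", "body": {
  "moves": [
    [[-0.04,0,0,0,1],[-0.08,0,0,0,1],[-0.12,0,0,0,1],[-0.12,0,0,0,1],[-0.12,0,0,0,1]]
  ]
}}

```text
time: 20.18
tool_pos: [0.5344, -0.0353, 0.2582]
ee_rot: [-3.141, -0.018, 3.082]
wrist_force: [-22.9, 1.4, 15.4]
width: 0.0005
finger_force: 11.6
```

The force jumped to 23 N, which is the hard stop. Backing off.

Emit:
{"method": "apply_moves", "body": {
  "moves": [
    [[0.1,0,0,0,1],[0.3,0,0,0,1],[0.6,0,0,0,1],[1.1,0,0,0,1],[1.8,0,0,0,1],[2.2,0,0,0,1],[2.2,0,-0.5,0,1],[2.2,0,-1.5,0,1],[2.2,0,-2.5,0,1],[2.2,0,-3.0,0,1]]
  ]
}}

```text
time: 21.42
tool_pos: [0.4285, -0.029, 0.4115]
ee_rot: [-3.141, 0.007, 3.082]
wrist_force: [-0.3, -0.0, -0.7]
width: 0.0007
finger_force: 0.0
```

```bash
python3 - <<'E'
from h import *
o=telemetry.get_obs();print(o['time'],o['tool_pos'],o['ee_rot'])
a=snap('top','top8');b=snap('side','side8')
m=np.array([.5035,-.0335]);ex=np.array([.998,-.061]);
p=np.r_[m+ex*.024,.075]   # tab expected when latched
print('tab top/side',proj(a,[p]),proj(b,[p]))
A=cv2.imread('pics/top8.png')[140:270,250:380];B=cv2.imread('pics/side8.png')[160:300,230:400]
A=cv2.resize(A,(400,400),interpolation=cv2.INTER_CUBIC);B=cv2.resize(B,(400,330),interpolation=cv2.INTER_CUBIC)
o=np.zeros((400,800,3),np.uint8);o[:,:400]=A;o[:330,400:]=B;cv2.imwrite('pics/v8.png',o)
E
```

```text
21.425 [ 0.42850471 -0.02903655  0.41149347] [-3.14076862  0.00724482  3.0818319 ]
tab top/side [[310.37877588 219.38667597]] [[281.34214659 236.04920535]]
```

View pics/v8.png

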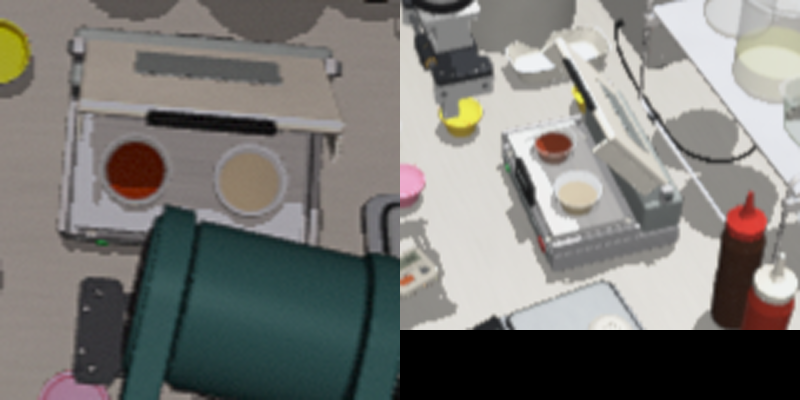

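The carrier sits latched with both cups upright, and the hood is still open. In the enlarged top crop the grip's middle is at (319,180); in the side picture it is at (306,195). I'll triangulate the hood angle from those, without viewing more pictures.

```bash
python3 - <<'E'
from h import *
a=load('top8');b=load('side8')
P=[K(s)@np.c_[np.array(s['R']),np.array(s['t'])] for s in(a,b)]
X=cv2.triangulatePoints(P[0],P[1],np.array([[318.9],[180.]]),np.array([[306.5],[194.8]]))[:,0];X=X[:3]/X[3];print('grip',X)
print(proj(a,[X]),proj(b,[X]))
ex=np.array([.998,-.061,0]);ey=np.array([.061,.998,0]);m=np.array([.5035,-.0335,0]);h=m+ex*.1865;h[2]=.107
r=X-h;f,z=-r@ex,r[2];print('fwd',f,'up',z,'lat',r@ey,'rad',np.hypot(f,z),'ang',np.arctan2(z,f))
print('hinge',h)
for th in(.9,1.0,1.1,1.2):
  for n,(q,w) in dict(edge=(.12,.01),end=(.15,.015)).items():
    p=h-ex*(q*np.cos(th)-w*np.sin(th))+[0,0,q*np.sin(th)+w*np.cos(th)];print(th,n,p.round(4),proj(a,[p]).round(1)[0],proj(b,[p]).round(1)[0])
E
```

```text
grip [ 0.60262191 -0.04153899  0.2283645 ]
[[319.15222629 178.98951265]] [[306.0280584 194.9337851]]
fwd 0.0870346683271816 up 0.12136450028982924 lat -0.0019764804233386155 rad 0.14934649450664206 ang 0.9486630335593335
hinge [ 0.689627  -0.0448765  0.107    ]
0.9 edge [ 0.623  -0.0408  0.2072] [318.  172.7] [311.8 198.6]
0.9 end [ 0.6083 -0.0399  0.2338] [318.7 176. ] [307.6 192.8]
1.0 edge [ 0.6333 -0.0414  0.2134] [318.6 167.9] [315.1 196.4]
1.0 end [ 0.6213 -0.0407  0.2413] [319.5 169.8] [311.9 190. ]
1.1 edge [ 0.6442 -0.0421  0.2185] [319.1 162.9] [318.6 194.4]
1.1 end [ 0.6351 -0.0415  0.2475] [320.2 163.3] [316.3 187.6]
1.2 edge [ 0.6555 -0.0428  0.2225] [319.6 157.9] [322.2 192.7]
1.2 end [ 0.6493 -0.0424  0.2522] [320.8 156.8] [320.9 185.4]
```

The triangulation agrees well: the grip is 149 mm from the hinge, so the hood is at about 0.9 rad. Going over it to behind the outer face.

Emit:
{"method": "apply_moves", "body": {
  "moves": [
    [[-0.1,0,-0.6,0,1],[-0.6,0,-1.2,0,1],[-1.5,0,-1.2,0,1],[-2.5,0,-1.2,0,1],[-3.5,0,-1.2,0,1],[-4.3,0,-1.2,0,1],[-4.52,0,-1.2,0,1],[-4.52,0,-1.0,0,1],[-4.52,0,-0.8,0,1],[-4.52,0,-0.8,0,1]]
  ]
}}

```text
time: 22.78
tool_pos: [0.6529, -0.0424, 0.4472]
ee_rot: [3.142, -0.002, 3.082]
wrist_force: [0.5, 0.2, -1.0]
width: 0.0009
finger_force: 0.0
```

Emit:
{"method": "apply_moves", "body": {
  "moves": [
    [[0,0,0.5,0,1],[0,0,0.95,0,1],[0.14,0,1.03,0,1],[0.28,0,1.11,0,1],[0.4,0,1.19,0,1],[0.51,0,1.28,0,1],[0.61,0,1.37,0,1],[0.75,0,1.52,0,1],[0.88,0,1.69,0,1],[0.88,0,1.69,0,1]]
  ]
}}

```text
time: 24.02
tool_pos: [0.6092, -0.0399, 0.3621]
ee_rot: [3.142, -0.004, 3.082]
wrist_force: [0.4, 0.4, -0.2]
width: 0.0005
finger_force: 0.0
```

```bash
python3 - <<'E'
from h import *
s=snap('side','side9');g0=cv2.imread('pics/side8.png',0);g=cv2.imread('pics/side9.png',0)
# bright hood side, dark grip: predict for angles, print mean grey at grip center
ex=np.array([.998,-.061,0]);ey=np.array([.061,.998,0]);h=np.array([.6896,-.0449,.107])
for th in(.3,.4,.5,.6,.7,.8,.9):
    a=th+.049;L=[h-ex*.1493*np.cos(a)+[0,0,.1493*np.sin(a)]+ey*k for k in np.linspace(-.047,.043,15)]
    q=np.rint(proj(s,L)).astype(int);print(th,q[7],'old',int(np.median(g0[q[:,1],q[:,0]])),'now',int(np.median(g[q[:,1],q[:,0]])))
E
```

```text
0.3 [289 216] old 213 now 190
0.4 [291 212] old 214 now 56
0.5 [293 208] old 214 now 119
0.6 [296 205] old 214 now 189
0.7 [299 201] old 193 now 197
0.8 [302 198] old 144 now 149
0.9 [306 195] old 52 now 93
```

The dark grip has moved to where a 0.4 rad hood would put it, so the hood is following. Continuing to closed.

Emit:
{"method": "apply_moves", "body": {
  "moves": [
    [[0.1,0,0.18,0,1],[0.2,0,0.37,0,1],[0.25,0,0.52,0,1],[0.29,0,0.67,0,1],[0.32,0,0.82,0,1],[0.35,0,0.92,0,1],[0.35,0,0.98,0,1],[0.35,0,0.98,0,1]]
  ]
}}

```text
time: 25.08
tool_pos: [0.5925, -0.0388, 0.3164]
ee_rot: [-3.141, 0.001, 3.082]
wrist_force: [-1.6, -0.7, 7.9]
width: 0.0004
finger_force: 3.7
```

Emit:
{"method": "apply_moves", "body": {
  "moves": [
    [[0,0,0.04,0,1],[0,0,0.08,0,1],[0,0,0.12,0,1],[0,0,0.12,0,1]]
  ]
}}

```text
time: 25.58
tool_pos: [0.592, -0.0387, 0.3162]
ee_rot: [-3.141, 0.004, 3.082]
wrist_force: [-10.0, 0.7, 25.3]
width: 0.0002
finger_force: 12.7
```

The tip stays at 0.117 m, the closed height, while the force climbs to 25 N, so the hood is fully closed. Retreating.

Emit:
{"method": "apply_moves", "body": {
  "moves": [
    [[0,0,-0.2,0,1],[0,0,-0.8,0,1],[0,0,-1.6,0,1],[0,0,-2.4,0,1],[0.6,0,-2.8,0,1],[1.6,0,-2.8,0,1],[2.6,0,-2.8,0,1],[3.0,0,-2.8,0,1],[3.0,0,-2.8,0,1],[3.0,0,-2.8,0,1]]
  ]
}}

```text
time: 26.82
tool_pos: [0.4435, -0.03, 0.4481]
ee_rot: [3.142, -0.001, 3.082]
wrist_force: [-0.4, -0.3, 0.5]
width: 0.0004
finger_force: 0.0
```

```bash
python3 - <<'E'
from h import *
s=snap('side','side10');g=cv2.imread('pics/side10.png',0)
ex=np.array([.998,-.061,0]);ey=np.array([.061,.998,0]);h=np.array([.6896,-.0449,.107])
for th in(-.1,-.05,0,.05,.1,.15,.2,.3):
    a=th+.049;L=[h-ex*.1493*np.cos(a)+[0,0,.1493*np.sin(a)]+ey*k for k in np.linspace(-.047,.043,15)]
    q=np.rint(proj(s,L)).astype(int);print(th,q[7],int(np.median(g[q[:,1],q[:,0]])))
# tab, latched position
L=[np.array([.5035,-.0335,.078])+ex*.024+ey*k for k in np.linspace(-.025,.025,9)]
q=np.rint(proj(s,L)).astype(int);print('tab',q[4],g[q[:,1],q[:,0]])
o=telemetry.get_obs();print(o['time'],o['wrist_force'],o['tool_pos'])
E
```

```text
-0.1 [286 230] 63
-0.05 [286 228] 44
0 [286 227] 44
0.05 [286 225] 52
0.1 [286 223] 127
0.15 [287 221] 225
0.2 [287 219] 239
0.3 [289 216] 240
tab [281 235] [23 46 55 65 73 73 68 44 60]
26.875 [-0.11646009  0.01642205 -0.06169171] [ 0.44373131 -0.03002108  0.44806248]
```

The dark grip lies at the 0 rad position, the tab is at its latched place, and the arm is clear. Handing in.

```bash
python3 -c "
from bench import ticket
print(ticket.close_job())"
```

```text
the job is handed in; nothing more can be done
None
```

The job is handed in, with no verdict returned: by my measurements the red cup stands in the left pocket and the tan cup in the right, the carrier is latched and the hood closed; I viewed 11 pictures, one over the limit of 10.

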